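# Dispense one spacer and nudge it onto the kit spot

## Robot

A 7-joint arm with a two-finger parallel gripper is mounted at the origin on the work surface. World frame = base frame: x ahead of the robot, y to its left, z up, the work surface at z = 0. Lengths are in mm, angles in rad, forces in N, time in s.
With the tool pointing down it reaches from about 400 to 875 mm from the base axis. Payload 4.4 kg.
Tool frame: the origin (TCP) lies at the very end of the fingers, on their centre line; the grasp point (between the pads) lies 19 mm behind it; z points along the fingers, y is the line along which they close (so a half turn about z gives the same grasp; the last joint's range is limited). The gripper opens to 85 mm and grips with 20 to 120 N. Pads are 22 mm wide; open, the fingers measure 114 mm over their backs; the gripper's body (76 mm by 85 mm) begins 54 mm behind the grasp point. The pads swing forward as they close: fully open they stand 13 mm farther back than shut.
Start: joints at [1.283, 0.628, 0.038, 1.517, -0.027, 0.996, -0.02], TCP at [143.018, -634.085, 231.313] pointing down, gripper open.
Joint ranges: [-3.06, 3.06], [-0.37, 2.12], [-1.25, 1.32], [0.18, 2.47], [-1.1, 4.24], [0.23, 1.98], [-2.94, 2.94]. Speed limits (rad/s): [2.57, 2.57, 3.14, 3.14, 3.14, 3.14, 3.14].

## Interface

Orientations are given as [roll, pitch, yaw] about the fixed x, y, z axes, in that order (R = Rz(yaw) Ry(pitch) Rx(roll)).
In Python, from cell import read_state, get_image, camera_info, finish_job gives the robot as it stands.
- The arm moves only by the tool play_rows, never from a script. Its argument "deltas" is one flat list of numbers, 7 for each row, row after row: the shift along the tool's x, y, z in mm, then the turn, a rotation vector about the tool's x, y, z in rad, then the opening, from 0 (shut) to 1 (fully open). In form: [dx, dy, dz, ax, ay, az, grip, dx, dy, dz, ax, ay, az, grip, ...]. A call has 1 to 10 rows; each row is the pose to reach, as a shift and turn from the pose commanded when the call began, along the tool's axes at that moment; what a row does not reach only later rows make up. A row lasts 1/8 s, in which the tool goes at most 62.5 mm and 10.7 degrees, less where a joint would pass 70% of its speed; a pose out of reach is approached as far as the arm can. A call with a gripper value outside its range is refused whole. The fingers move at their own pace and stop on an object; the grip force is fixed at half the most. Time passes only in rows, so rows that repeat a pose let the fingers close. It gives the time, the measured TCP pose, the force, the opening and the grip force at its end, in the units of the state.
- read_state(): the state, without advancing time (a new reading comes with each control period).
- get_image(name): name is "side" or "top"; returns the picture (384x512x3 uint8, red, green, blue); there is no depth.
- camera_info(name): a dict with "fx", "fy", "cx", "cy" (pixels), "T" (4x4, takes a point from camera to world coordinates). Camera axes: x right, y down, z forward; pixel columns grow to the right and rows downward; lengths in mm; the calibration is good to about 2 mm. A picture is of the moment at which its call begins. camera_info takes no time and is no camera call.
- finish_job(): hands the job in; it is judged then, once.
The state is a dict: "clock": time; "qpos": joint angles; "qd": joint speeds; "tau": joint torques, N m; "eef_pos": TCP position; "tool_rot": TCP orientation; "force": force on the tool from outside, world axes, zero at the start; "torque": the same for the moment, N m; "width": finger opening in mm; "gripper_force": force on a finger pad.
Only numpy, scipy, OpenCV 4.12 (cv2) and the standard library are available. Lean on these libraries where they do the work, as an engineer would, in place of code of your own. Each camera call takes 0.05 s, during which the arm holds its last target. There are 200 camera calls.

## Task

Press the orange plunger of the spacer feeder fully down once and let it come back up, so that a single red spacer slides out onto the cutting mat; then push that spacer across the mat with the fingertips until the whole of it lies on the yellow spot. Do not lift the spacer, leave the other spacers in the feeder, and do not disturb the other things on the bench.

Things in the scene. Friction and masses are not known exactly. Their poses are not given: they have to be found in the camera images.
- feeder: Spacer feeder, fixed: clear open-topped square tower (44 x 47 mm, 37 high) with three red spacers stacked in it; behind it a grey housing 48 wide, 42 high, reaching 89 behind the stack axis (feet to 72 wide). Origin: on the stack axis, on the mat's top. x axis: level, from housing through tower and out of the outlet; the spacer comes out along +x. z up.
- outlet (a point): Point on the mat 56 mm in front of the feeder's origin (its +x), where the centre of the pushed-out spacer lies after a full press. The outlet is a slot 12.5 mm high at the foot of the tower's front wall, whose outer face is 22 mm in front of the feeder's origin.
- plunger (a joint): Plunger travel: 0 up (rest), 0.030 m fully down, at a hard stop. A spring brings it back up; it resists with 3 N at first, 8 N fully down. It drives a pusher forward 2 mm per mm; that pushes the bottom spacer out, wholly out after 21 mm of travel. As the plunger rises the pusher draws back and the stack drops by one.
- plunger_top (a point): Centre of the top of the orange plunger cap (32 mm dia, 10 thick, on a steel stem), 58 mm behind the feeder's origin (its -x), at rest 92 mm above the mat. It moves straight down with the plunger.
- spacer_a: The bottom spacer of the stack, the one that comes out: red plastic disc, 32 dia, 10 thick, 11 to 20 g, with a dark dot 10 wide on top. Origin: centre of its underside. It slides on the mat.
- spot_yellow: Yellow flat sticker on the mat, 84 dia, as good as flush (under 1 thick). Origin: its centre, at mat level. It lies left or right of the feeder's outlet.
- spot_blue: Blue flat sticker like the yellow one, on the other side; not used.
- mat: Green cutting mat with pale grid lines, fixed on the bench, 600 (x) x 960 (y), 3 thick, so its top is at z = 3 mm: everything named here stands on it. Origin: centre of its underside.
- spacer_b: The second spacer in the stack, same as spacer_a; stays in the tower (drops by 10 mm when spacer_a has left). Origin: centre of its underside.
- spacer_c: The top spacer in the stack, same as spacer_a; stays in the tower (drops by 10 mm when spacer_a has left). Origin: centre of its underside.
- spray_can: Bystander: teal spray can, 60 dia x 180 high, standing (mm). Origin: centre of its underside. Leave it alone.
- jar: Bystander: amber glass jar, 54 dia x 85 high, standing (mm). Origin: centre of its underside. Leave it alone.
- screwdriver: Bystander: red-handled screwdriver lying flat, about 200 long, near the far edge of the mat (mm). Origin: centre of its underside. Leave it alone.
- pen: Bystander: blue pen lying flat, 10 dia x 140 long (mm). Origin: centre of its underside. Leave it alone.
- tape_roll: Bystander: cardboard tape roll lying flat, 80 dia x 20 high (mm). Origin: centre of its underside. Leave it alone.
- collar: Bystander: brass collar lying flat, 28 dia x 12 high, beyond the feeder's outlet (mm). Origin: centre of its underside. Leave it alone.
- eraser: Bystander: white eraser, 45 x 22 x 12 (mm). Origin: centre of its underside. Leave it alone.
Mind the look-alikes: they are no part of the job. Leave any pink or purple look-alike of the feeder alone.

How it is judged:
By the outcome, as a careful person would: the job done as asked, in the order asked, and still so for the second after the job is handed in, with the robot touching nothing.
It also fails if it takes over 70 s, if anything falls off the work surface, if the arm or the gripper's body presses on something with over 40 N, if the wrist force passes 120 N, or if a joint passes its speed limit or range.

## Working session

There is one attempt and no reset: what is moved stays moved. The work goes in short steps, Python scripts to look and compute and a tool call to move; the robot and the scene stay as the last step left them, time stands still between calls to the robot, and variables do not carry over. Pictures are saved under pics/ and viewed, at most 10 in all, crops included, and the job is handed in when it is done.

Besides the shell and the picture viewer there is one more tool, called after ">>>" as name(argument=value, ...) on one line, values as JSON. play_rows: Moves the arm, as the interface text tells. Its arguments: {"type":"object","properties":{"deltas":{"type":"array"}},"required":["deltas"]}

```bash
mkdir -p pics; cat > h.py <<'E'
import numpy as np, cv2
from cell import *
def save(n,f,crop=None,s=1):
    im=get_image(n); np.save('pics/'+f+'.npy',im)
    if crop: im=im[crop[1]:crop[3],crop[0]:crop[2]]
    im=cv2.resize(im,None,fx=s,fy=s,interpolation=cv2.INTER_CUBIC)
    cv2.imwrite('pics/'+f+'.png',im[:,:,::-1])
def px2w(n,u,v,z):
    c=camera_info(n);T=np.array(c['T']);d=T[:3,:3]@[(u-c['cx'])/c['fx'],(v-c['cy'])/c['fy'],1]
    return T[:3,3]+d*(z-T[2,3])/d[2]
def w2px(n,p):
    c=camera_info(n);T=np.array(c['T']);q=T[:3,:3].T@(np.array(p)-T[:3,3])
    return np.array([c['fx']*q[0]/q[2]+c['cx'],c['fy']*q[1]/q[2]+c['cy']])
E
python3 - <<'E'
from h import *
save('top','t0',s=1.5);save('side','s0',s=1.5)
print(read_state());
for n in('top','side'):print(camera_info(n))
E
```

```text
{'clock': 0.1, 'qpos': array([ 1.28322783,  0.6292292 ,  0.03845489,  1.51825593, -0.02700612,
        0.99629491, -0.01998222]), 'qd': array([-0.00013352, -0.00353399,  0.00076543, -0.00439377, -0.00050396,
       -0.00053145, -0.00114384]), 'tau': array([ 2.39190158e-03, -5.64528787e+01,  1.23074312e+00, -1.93971366e+01,
        1.13923615e-02,  5.41294139e-03, -2.13437784e-05]), 'eef_pos': array([ 142.87632667, -633.53978932,  230.50092247]), 'tool_rot': array([-3.13992349e+00,  1.59409835e-05,  2.21775034e-01]), 'force': array([-0.46127821, -0.41666752,  0.26775376]), 'torque': array([-0.00192557,  0.02317914, -0.00866135]), 'gripper_force': 0.0, 'width': 85.35477921122717}
{'fx': 408.73426602945995, 'fy': 408.73426602945995, 'cx': 258.46413589439084, 'cy': 184.2336850080872, 'T': array([[ 3.46164384e-03, -9.98092949e-01,  6.16318354e-02,
         4.08176970e+02],
       [-9.99809882e-01, -2.27176200e-03,  1.93659022e-02,
         1.84597906e+01],
       [-1.91889575e-02, -6.16871560e-02, -9.97911058e-01,
         1.11946278e+03],
       [ 0.00000000e+00,  0.00000000e+00,  0.00000000e+00,
         1.00000000e+00]])}
{'fx': 401.18640429777173, 'fy': 401.18640429777173, 'cx': 253.17677233734406, 'cy': 187.46768639891917, 'T': array([[ 8.82505298e-01, -3.56111723e-01,  3.07195117e-01,
         1.33642696e+02],
       [-4.70272390e-01, -6.75573428e-01,  5.67841899e-01,
        -6.20522965e+02],
       [ 5.31770124e-03, -6.45588866e-01, -7.63666640e-01,
         9.57201761e+02],
       [ 0.00000000e+00,  0.00000000e+00,  0.00000000e+00,
         1.00000000e+00]])}
```

View pics/t0.png

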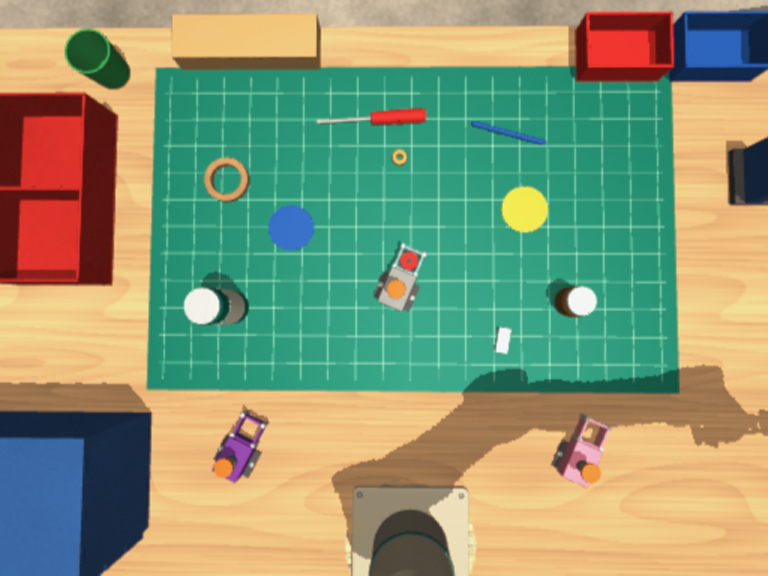

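View pics/s0.png

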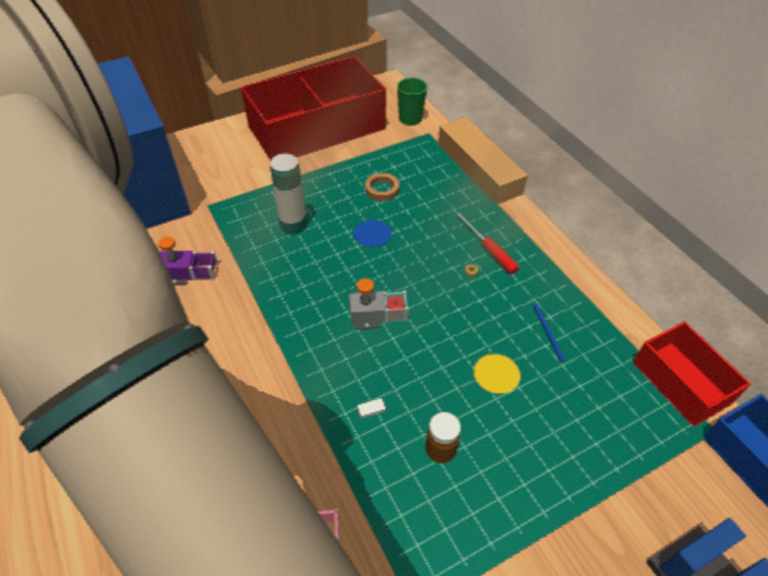

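The grey feeder is at (400,275) in the 1.5x top view, with its orange cap at (396,288) and a red spacer at (409,259). The look-alikes have orange caps at (223,467) on the purple body and (590,473) on the pink one. By the description I choose the grey one on the mat. The yellow spot is at (524,209), to the right of the outlet, and the collar is at (399,157).

```bash
python3 - <<'E'
from h import *
im=np.load('pics/t0.npy');
cr=im[140:230,225:325];cv2.imwrite('pics/c0.png',cv2.resize(cr,None,fx=6,fy=6,interpolation=cv2.INTER_CUBIC)[:,:,::-1])
h=cv2.cvtColor(im,cv2.COLOR_RGB2HSV).astype(int)
def cen(lo,hi,box,n='top'):
    m=cv2.inRange(h.astype(np.uint8),lo,hi);k=np.zeros_like(m);k[box[1]:box[3],box[0]:box[2]]=1;v,u=np.nonzero(m*k);return u.mean(),v.mean(),len(u)
Y=cen((22,120,120),(35,255,255),(320,110,380,170));O=cen((8,150,120),(18,255,255),(250,175,280,205));R=cen((0,150,100),(6,255,255),(255,155,290,185));R2=cen((170,150,100),(180,255,255),(255,155,290,185)) if 0 else None
print(Y,O,R)
y=px2w('top',*Y[:2],3);o=px2w('top',*O[:2],95);r=px2w('top',*R[:2],33)
print('yellow',y,'cap',o,'stack',r)
d=(r-o)[:2];print('dist (58)',np.hypot(*d),'yaw',np.degrees(np.arctan2(d[1],d[0])))
h=cv2.cvtColor(np.load('pics/s0.npy'),cv2.COLOR_RGB2HSV).astype(int)
Os=cen((5,150,120),(18,255,255),(230,180,260,205));Rs=cen((0,150,100),(6,255,255),(255,190,275,212));Ys=cen((22,120,120),(35,255,255),(310,230,350,265))
print(Os,px2w('side',*Os[:2],93),Rs,px2w('side',*Rs[:2],33),px2w('side',*Ys[:2],3))
for n,u,v,z in(('collar',399,157,15),('jar top',581,301,88),('eraser',503,340,15)):print(n,px2w('top',u/1.5,v/1.5,z))
E
```

```text
(np.float64(349.356050069541), np.float64(139.03616133518776), 719) (np.float64(263.63392857142856), np.float64(192.21428571428572), 112) (np.float64(272.24), np.float64(173.54), 100)
yellow [ 601.96801198 -208.91938984    3.        ] cap [451.42445167  25.30314018  95.        ] stack [503.92788836   2.90629153  33.        ]
dist (58) 57.080904808120316 yaw -23.102063637802424
(np.float64(243.06741573033707), np.float64(190.2921348314607), 89) [451.33019986  26.13988251  93.        ] (np.float64(263.22222222222223), np.float64(201.55555555555554), 54) [506.03411719   5.25987649  33.        ] [ 603.21480542 -206.60650888    3.        ]
collar [694.84973012  19.9991074   15.        ]
jar top [ 431.33408597 -284.85199688   88.        ]
eraser [ 362.88319792 -166.61811635   15.        ]
```

View pics/c0.png

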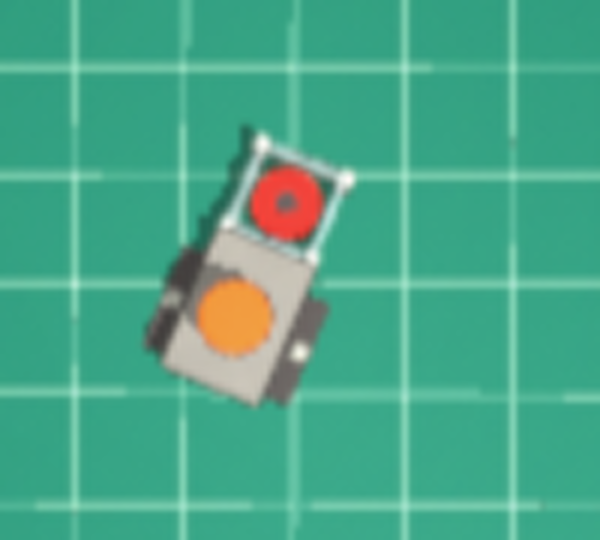

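The crop confirms it: grey body, clear tower, red spacer with a dark dot at (286,203), orange cap at (235,316). The measured cap-to-stack distance is 57 mm against 58 expected, and the yaw is about -22.5°.

```bash
cat >> h.py <<'E'
from scipy.spatial.transform import Rotation as Ro
def rel(x,y,z,yawdeg,frm=None):
    s=read_state(); R=Ro.from_euler('xyz',s['tool_rot']); p=np.array(s['eef_pos'])
    t=Ro.from_euler('xyz',[np.pi,0,np.radians(yawdeg)])
    return np.round(R.inv().apply(np.array([x,y,z])-p),1),np.round((R.inv()*t).as_rotvec(),3)
E
python3 -c "
from h import *
print(rel(500,-350,231,67.5))"
```

```text
(array([ 4.107e+02, -1.980e+02, -2.000e-01]), array([-0.002, -0.001, -0.956]))
```

>>> play_rows(deltas=[52,-25,0,0,0,-0.12,0,103,-50,0,0,0,-0.24,0,154,-74,0,0,0,-0.36,0,205,-99,0,0,0,-0.48,0,257,-124,0,0,0,-0.6,0,308,-149,0,0,0,-0.72,0,359,-173,0,0,0,-0.84,0,411,-198,0,-0.002,0,-0.956,0,411,-198,0,-0.002,0,-0.956,0])

```text
clock: 1.23
eef_pos: [505.1, -344.7, 231.0]
tool_rot: [3.139, -0.004, 1.188]
force: [-0.6, -0.4, -0.3]
width: 0.4
gripper_force: 0.0
```

```bash
python3 -c "
from h import *
print(rel(451.4,25.7,130,67.5))"
```

```text
(array([ 323.1, -188.6,  101.6]), array([ 0.003, -0.004,  0.01 ]))
```

>>> play_rows(deltas=[50,-29,0,0,0,0,0,100,-58,0,0,0,0,0,150,-87,10,0,0,0,0,200,-116,30,0,0,0,0,250,-146,60,0,0,0,0,290,-169,85,0,0,0,0,323,-189,101,0,0,0,0,323,-189,101,0,0,0,0,323,-189,101,0,0,0,0,323,-189,101,0,0,0,0])

```text
clock: 2.48
eef_pos: [450.1, 18.4, 130.1]
tool_rot: [3.139, 0.001, 1.175]
force: [-0.1, 0.5, 0.6]
width: 0.2
gripper_force: 0.0
```

```bash
python3 - <<'E'
from h import *
save('side','s1',(180,110,330,230),5)
print(rel(451.4,25.7,97,67.5),w2px('side',read_state()['eef_pos']))
E
```

```text
(array([ 7.1, -1.7, 33.1]), array([ 0.003,  0.001, -0.003])) [243.75503546 183.61595209]
```

View pics/s1.png

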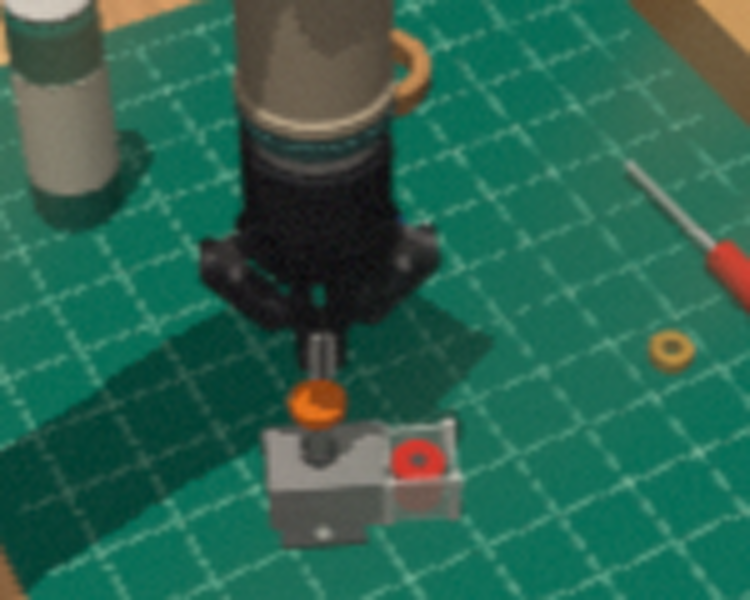

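The closed fingertips are at (320,368), straight above the cap at (318,403). I'll make the correction and press.

>>> play_rows(deltas=[7,-1.7,0,0,0,0,0,7,-1.7,15,0,0,0,0,7,-1.7,30,0,0,0,0,7,-1.7,38,0,0,0,0,7,-1.7,44,0,0,0,0,7,-1.7,50,0,0,0,0,7,-1.7,55,0,0,0,0,7,-1.7,60,0,0,0,0,7,-1.7,63,0,0,0,0,7,-1.7,63,0,0,0,0])

```text
clock: 3.78
eef_pos: [450.8, 27.2, 67.1]
tool_rot: [3.14, 0.001, 1.178]
force: [-2.2, 0.0, 8.2]
width: 0.1
gripper_force: 3.7
```

Force is about 7.6 N at 67 mm, as the spring should give. I'll go on to the stop.

>>> play_rows(deltas=[0,0,1,0,0,0,0,0,0,2,0,0,0,0,0,0,3,0,0,0,0,0,0,3,0,0,0,0,0,0,3,0,0,0,0])

```text
clock: 4.4
eef_pos: [450.8, 27.2, 65.0]
tool_rot: [3.139, 0.001, 1.178]
force: [-3.6, -0.4, 15.2]
width: -0.1
gripper_force: 8.0
```

The force rose to 15 N at 65.0 mm, so the plunger is at its hard stop. Release now.

>>> play_rows(deltas=[0,0,-6,0,0,0,0,0,0,-14,0,0,0,0,0,0,-22,0,0,0,0,0,0,-30,0,0,0,0,0,0,-45,0,0,0,0,0,0,-75,0,0,0,0,0,0,-75,0,0,0,0])

```text
clock: 5.28
eef_pos: [452.5, 27.3, 140.4]
tool_rot: [3.136, -0.001, 1.177]
force: [-0.6, 0.4, 0.5]
width: 0.1
gripper_force: 0.0
```

```bash
python3 - <<'E'
from h import *
save('side','s2',(180,110,330,230),5)
h=cv2.cvtColor(np.load('pics/s2.npy'),cv2.COLOR_RGB2HSV)
m=cv2.inRange(h,(0,150,80),(6,255,255));n,l,st,c=cv2.connectedComponentsWithStats(m)
for i in range(1,n):
    if st[i,4]>25 and 250<c[i,0]<330 and 170<c[i,1]<230:print(st[i],c[i],px2w('side',*c[i],10))
print('outlet px',w2px('side',[556.7,-17.4,10]))
E
```

```text
[259 200   9   6  37] [262.51351351 202.24324324] [512.15063798  19.5304708   10.        ]
[277 201  11  10  71] [281.73239437 205.21126761] [557.40915117 -17.05138169  10.        ]
outlet px [281.58736175 205.38117984]
```

View pics/s2.png

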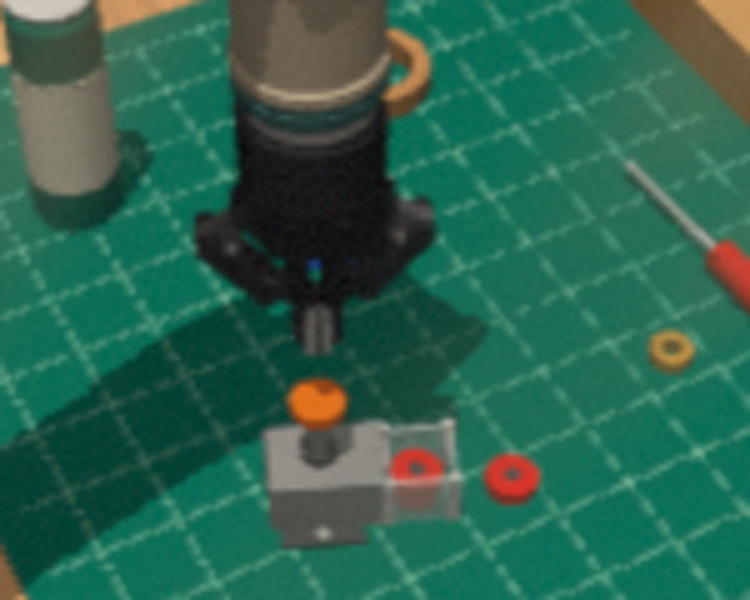

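The spacer is out at (512,478), measured at (557,-17), which matches the outlet. The plunger is back up and one spacer remains visible on top of the stack. Before I go down beside the tower, I'll check how high the knuckles sit.

```bash
python3 - <<'E'
from h import *
p=read_state()['eef_pos'];print(w2px('side',p))
R=Ro.from_euler('xyz',[np.pi,0,np.radians(67.5)])
for a in(0,30,40,50,60,80):
  print(a,[np.round((w2px('side',p+R.apply([0,s*50,-a]))-[180,110])*5) for s in(-1,1)])
print(rel(574,24.6,140,67.5))
E
```

```text
[242.7700922  179.06795581]
0 [array([222., 352.]), array([405., 339.])]
30 [array([219., 314.]), array([406., 302.])]
40 [array([218., 302.]), array([407., 289.])]
50 [array([217., 289.]), array([407., 276.])]
60 [array([216., 275.]), array([408., 263.])]
80 [array([214., 249.]), array([408., 236.])]
(array([ 4.46e+01,  1.14e+02, -1.00e-01]), array([ 0.004, -0.   , -0.001]))
```

>>> play_rows(deltas=[20,50,0,0.004,0,0,0.2,35,90,0,0.004,0,0,0.2,44.5,114,0,0.004,0,0,0.2,44.5,114,30,0.004,0,0,0.2,44.5,114,70,0.004,0,0,0.2,44.5,114,100,0.004,0,0,0.2,44.5,114,115,0.004,0,0,0.2,44.5,114,120,0.004,0,0,0.2,44.5,114,120,0.004,0,0,0.2])

```text
clock: 6.45
eef_pos: [573.6, 24.6, 19.2]
tool_rot: [-3.14, 0.001, 1.178]
force: [-0.2, 0.0, 0.3]
width: 16.7
gripper_force: 0.0
```

```bash
python3 - <<'E'
from h import *
save('side','s3',(210,140,330,230),6)
print(rel(574,24.6,6,67.5),rel(557,-17,6,67.5))
E
```

```text
(array([ 0.1,  0. , 13.6]), array([-0.001,  0.   , -0.   ])) (array([-44.8,   0.3,  13.6]), array([-0.001,  0.   , -0.   ]))
```

View pics/s3.png

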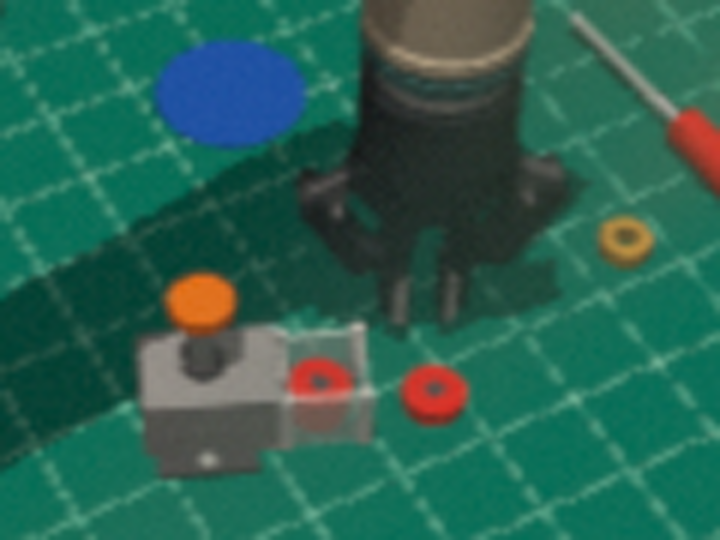

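The fingers at (397,330) and (450,322) are clear of the tower's edge at x=372 and behind the spacer at (435,393). Leg 1 pushes along the feeder's -y.

>>> play_rows(deltas=[0,0,8,0,0,0,0.2,0,0,13.5,0,0,0,0.2,-8,0,13.5,0,0,0,0.2,-14,0,13.5,0,0,0,0.2,-20,0,13.5,0,0,0,0.2,-28,0,13.5,0,0,0,0.2,-36,0,13.5,0,0,0,0.2,-44,0,13.5,0,0,0,0.2,-52,0,13.5,0,0,0,0.2,-60,0,13.5,0,0,0,0.2])

```text
clock: 7.75
eef_pos: [550.1, -31.4, 5.5]
tool_rot: [-3.139, 0.001, 1.178]
force: [0.4, -0.1, 0.1]
width: 17.1
gripper_force: 0.1
```

>>> play_rows(deltas=[-7,0,0,0,0,0,0.2,-13,0,0,0,0,0,0.2,-18,0,0,0,0,0,0.2,-22,0,0,0,0,0,0.2,-22,0,0,0,0,0,0.2])

```text
clock: 8.38
eef_pos: [541.7, -51.7, 5.4]
tool_rot: [-3.139, 0.001, 1.177]
force: [0.2, -0.3, -0.9]
width: 17.2
gripper_force: 0.0
```

```bash
cat >> h.py <<'E'
def red(f,n='side'):
    h=cv2.cvtColor(np.load('pics/'+f+'.npy'),cv2.COLOR_RGB2HSV)
    m=cv2.inRange(h,(0,150,80),(6,255,255));k,l,st,c=cv2.connectedComponentsWithStats(m)
    for i in range(1,k):
        p=px2w(n,*c[i],10)
        if st[i,4]>15 and 480<p[0]<650 and -280<p[1]<60:print(n,st[i],np.round(p,1))
E
python3 - <<'E'
from h import *
save('side','s4',(210,150,360,270),5);red('s4')
save('top','t4');red('t4','top')
E
```

```text
side [259 200   4   6  16] [505.1  20.8  10. ]
side [280 218  10  10  82] [532.9 -73.9  10. ]
top [267 169  11  11  91] [505.    2.8  10. ]
```

View pics/s4.png

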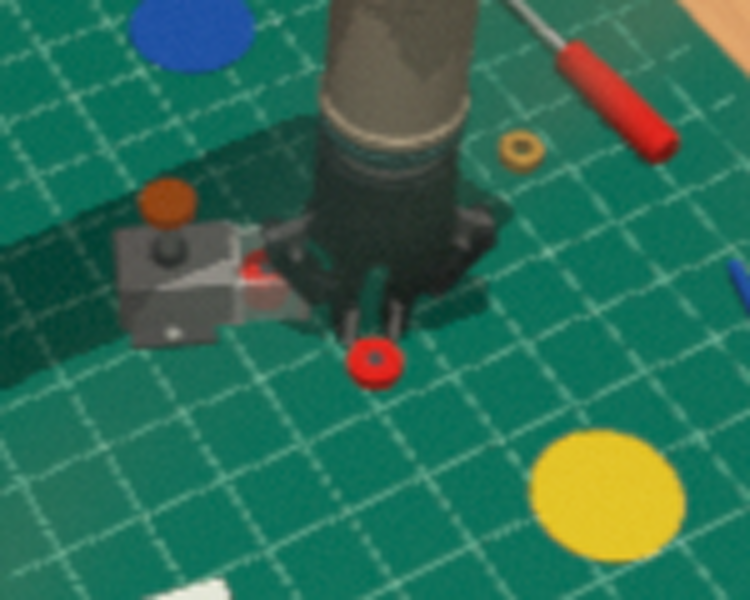

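The spacer sits nested against the fingertips at (375,360), measured at (533,-74). I'll lift the fingers clear, turn toward the yellow spot and go down behind it.

```bash
python3 -c "
from h import *
print(rel(519.2,-47.4,60,117.4))"
```

```text
(array([ -5.3, -22.5, -54.5]), array([-0.002, -0.   , -0.871]))
```

>>> play_rows(deltas=[8,0,0,0,0,0,0.2,8,0,-20,0,0,0,0.2,8,0,-55,0,0,0,0.2,5,-5,-55,0,0,-0.18,0.2,2,-10,-55,0,0,-0.36,0.2,-1,-15,-55,0,0,-0.54,0.2,-3,-20,-55,0,0,-0.71,0.2,-5.3,-22.5,-55,-0.002,0,-0.871,0.2,-5.3,-22.5,-55,-0.002,0,-0.871,0.2,-5.3,-22.5,-55,-0.002,0,-0.871,0.2])

```text
clock: 9.72
eef_pos: [519.5, -47.1, 60.5]
tool_rot: [3.142, -0.0, 2.047]
force: [0.6, -0.1, -0.0]
width: 17.2
gripper_force: 0.0
```

```bash
python3 - <<'E'
from h import *
save('side','s5');red('s5');save('top','t5');red('t5','top')
print(rel(519.2,-47.4,6,117.4),rel(602.5,-208,6,117.4))
E
```

```text
side [280 218  10  10  80] [532.8 -74.2  10. ]
top [267 169  11  11  90] [504.8   2.8  10. ]
(array([-0. , -0.3, 54.5]), array([-0.   , -0.   , -0.002])) (array([-180.9,    0. ,   54.5]), array([-0.   , -0.   , -0.002]))
```

>>> play_rows(deltas=[0,0,25,0,0,0,0.2,0,0,45,0,0,0,0.2,0,0,54.5,0,0,0,0.2,-4,0,54.5,0,0,0,0.2,-10,0,54.5,0,0,0,0.2,-18,0,54.5,0,0,0,0.2,-27,0,54.5,0,0,0,0.2,-36,0,54.5,0,0,0,0.2,-45,0,54.5,0,0,0,0.2,-54,0,54.5,0,0,0,0.2])

```text
clock: 11.08
eef_pos: [544.2, -96.1, 6.0]
tool_rot: [-3.141, -0.0, 2.049]
force: [0.0, 0.4, 0.4]
width: 17.2
gripper_force: 0.2
```

>>> play_rows(deltas=[-9,0,0,0,0,0,0.2,-18,0,0,0,0,0,0.2,-27,0,0,0,0,0,0.2,-36,0,0,0,0,0,0.2,-45,0,0,0,0,0,0.2,-54,0,0,0,0,0,0.2,-63,0,0,0,0,0,0.2,-72,0,0,0,0,0,0.2,-79,0,0,0,0,0,0.2,-84,0,0,0,0,0,0.2])

```text
clock: 12.32
eef_pos: [582.7, -170.5, 5.9]
tool_rot: [-3.141, -0.0, 2.048]
force: [-0.8, -0.2, 0.4]
width: 17.2
gripper_force: 0.2
```

```bash
python3 - <<'E'
from h import *
save('side','s6',(240,180,390,300),5);red('s6')
print(rel(602.5,-208,6,117.4))
E
```

```text
side [259 200   9   6  37] [512.2  19.5  10. ]
side [320 240  11  10  78] [ 594.  -190.5   10. ]
(array([-41.6,   0.4,  -0.1]), array([-0.   ,  0.   , -0.001]))
```

View pics/s6.png

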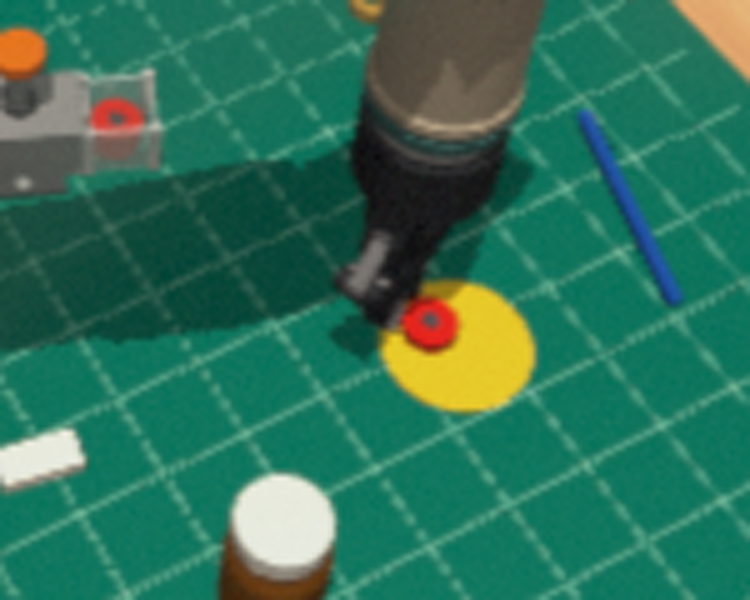

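The spacer, at (430,325), is on the near edge of the yellow spot, whose centre is at (458,347). About 18 mm more will centre it, then I back off and rise.

>>> play_rows(deltas=[-6,0,0,0,0,0,0.2,-11,0,0,0,0,0,0.2,-15,0,0,0,0,0,0.2,-18,0,0,0,0,0,0.2,-18,0,0,0,0,0,0.2,-12,0,0,0,0,0,0.2,2,0,0,0,0,0,0.2,15,0,-15,0,0,0,0.2,30,0,-60,0,0,0,0.2,40,0,-120,0,0,0,0.2])

```text
clock: 13.62
eef_pos: [562.6, -132.4, 127.1]
tool_rot: [-3.139, -0.002, 2.051]
force: [0.1, -0.4, -0.3]
width: 17.0
gripper_force: 0.0
```

>>> play_rows(deltas=[0,0,-20,0,0,0,0.2,0,0,-30,0,0,0,0.2,0,0,-30,0,0,0,0.2,0,0,-30,0,0,0,0.2])

```text
clock: 14.12
eef_pos: [563.4, -134.5, 154.9]
tool_rot: [-3.139, -0.002, 2.049]
force: [-0.1, -0.0, -0.7]
width: 17.1
gripper_force: 0.0
```

```bash
python3 - <<'E'
from h import *
save('side','s7',(200,120,400,270),4);red('s7')
E
```

```text
side [259 200   9   6  35] [512.7  19.9  10. ]
side [327 243  10  10  76] [ 603.  -207.7   10. ]
```

View pics/s7.png

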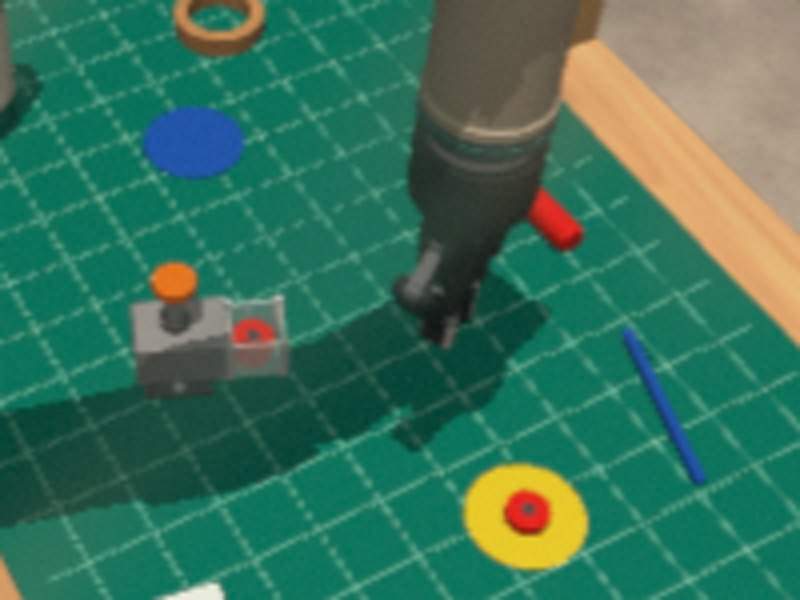

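The spacer at (527,511) lies in the middle of the yellow spot, measured at (603,-208). The robot is clear of everything.

```bash
python3 -c "
from cell import *
print(finish_job())"
```

```text
the job is handed in; nothing more can be done
None
```

I pressed the plunger once to its stop and let it rise, then pushed the single spacer to the middle of the yellow spot without lifting it; the job is handed in at about 14 s, with the robot touching nothing.

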